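# Count to the third gap and slide the tealight home

### The arm

A 7-joint arm with a two-finger parallel gripper is mounted at the origin on a cart in front of the work surface, level with it; the furniture and walls round the work are solid. World frame = base frame: x ahead of the robot, y to its left, z up, the work surface at z = 0. Lengths are in mm, angles in rad, forces in N, time in s.
With the tool pointing down it reaches from about 400 to 875 mm from the base axis. Payload 4.4 kg.
Tool frame: the origin (TCP) lies on the centre line of the jaws, within the pads' length; the fingertips stand 25 mm ahead of it and the grasp point (between the pads) lies 6 mm ahead of it (ctrl.finger_overhang is the distance from the TCP to the fingertips, in mm); z points along the fingers, y is the line along which they close (so a half turn about z gives the same grasp; the last joint's range is limited). The gripper opens to 85 mm and grips with 20 to 120 N. Pads are 22 mm wide; open, the fingers measure 114 mm over their backs; the gripper's body (76 mm by 85 mm) begins 54 mm behind the grasp point. The pads swing forward as they close: fully open they stand 13 mm farther back than shut.
Start: joints at [1.157, 0.628, 0.038, 1.517, -0.027, 0.996, -0.02], TCP at [221.567, -611.086, 256.313] pointing down, gripper open.
Joint ranges: [-3.06, 3.06], [-0.37, 2.12], [-1.25, 1.32], [0.18, 2.47], [-1.1, 4.24], [0.23, 1.98], [-2.94, 2.94]. Speed limits (rad/s): [2.57, 2.57, 3.14, 3.14, 3.14, 3.14, 3.14].

### API

Orientations are given as [roll, pitch, yaw] about the fixed x, y, z axes, in that order (R = Rz(yaw) Ry(pitch) Rx(roll)).
In Python, from cell import ctrl gives the robot as it stands. The module is installed in compiled form; this text tells all that it offers.
- The arm moves only by the tool play_rows, never from a script. Its argument "targets" is a list of rows, each a list of 5 numbers: the closure, from 0 (fully open) to 1 (shut), then the shift along the tool's x, y, z in cm, then the turn about the tool's z in degrees. In form: [[gripper, dx, dy, dz, spin], ...]. A call has 1 to 10 rows; each row is the pose to reach, as a shift and turn from the pose commanded when the call began, along the tool's axes at that moment; what a row does not reach only later rows make up. A row lasts 1/10 s, in which the tool goes at most 50 mm and 8.59 degrees, less where a joint would pass 70% of its speed; a pose out of reach is approached as far as the arm can. A call with a gripper value outside its range is refused whole. The fingers move at their own pace and stop on an object; the grip force is fixed at half the most. Time passes only in rows, so rows that repeat a pose let the fingers close. It gives the time, the measured TCP pose, the force, the opening and the grip force at its end, in the units of the state.
- ctrl.read_state(): the state, without advancing time (a new reading comes with each control period).
- ctrl.get_image(name): name is "side" or "top" or "wrist"; returns (picture, depth): 420x560x3 uint8, red, green, blue; 420x560 float32, mm along the optical axis (not along the pixel's ray), 0 where there is no reading.
- ctrl.calibration(name): a dict with "vfov" (degrees; the focal length in pixels is half the picture's height over the tangent of half this angle, whatever the lens; pixels are square), "cx", "cy" (the principal point, pixels), "extrinsics" (4x4, takes a point from camera to world coordinates); the wrist camera has in their place "mount" (4x4, takes a point from camera to tool coordinates, whose origin is the TCP and whose axes are the flange's). Camera axes: x right, y down, z forward; pixel columns grow to the right and rows downward; lengths in mm; the calibration is good to about 2 mm. A picture is of the moment at which its call begins: read the wrist's pose just before it. calibration takes no time and is no camera call.
- ctrl.finish_job(): hands the job in; it is judged then, once.
Trained networks look in the newest picture that a camera, given by its name, has taken for a name from the list of things; names that differ only in an ending like _2 or _b are one class to them, and where a whole thing is asked for, a point or a joint stands for the part that bears it (a point fixed in the world has none). Each returns a list of dicts, best first, with "confidence" (0 to 1); they miss things now and then, are a little off and sometimes report something else, mostly with a low value. They report only what shows in the picture. A call takes as long as a camera call. They do not tell look-alikes from the thing itself.
- ctrl.search_frame(camera, name): "bbox" ([left, top, right, bottom] in pixels, round what is visible of it).
- ctrl.trace(camera, name): "pixels" (420x560 bool, what is visible of it) and "bbox" ([left, top, right, bottom] in pixels, round what is visible of it).
The state is a dict: "clock": time; "qpos": joint angles; "qd": joint speeds; "tau": joint torques, N m; "eef_pos": TCP position; "tool_rot": TCP orientation; "force": force on the tool from outside, world axes, zero at the start; "torque": the same for the moment, N m; "width": finger opening in mm; "gripper_force": force on a finger pad.
Only numpy, scipy, OpenCV 4.12 (cv2) and the standard library are available. Lean on these libraries where they do the work, as an engineer would, in place of code of your own. Each camera call takes 0.05 s, during which the arm holds its last target. There are 200 camera calls.

### The job

Starting from the red end of the tealight rack, run a fingertip along its back rail so that the white spring tabs over the first, second and third gaps dip one after the other, counting every gap whether full or empty, and do not run on to the fourth. Then push the loose tealight that stands in front of the rack along the worktop into that third gap until it is home against the back, without picking it up or tipping it, and leave it there. Leave the tealights already in the rack and the cup, salt shaker and teaspoon where they are.

Things in the scene. Friction and masses are not known exactly. Their poses are not given: they have to be found in the camera images.
- rack: fixed wooden tealight rack on the worktop, open side -x (to the robot). Origin: centre of its underside; +y along the row, to the left. Back rail at x = 5 to 29 mm, 30 mm high; seven dividers 8 mm thick, 24 mm high, from the rail out to x = -29 mm, make six gaps 52 mm wide, 34 mm deep, without floor, centred at y = +150, +90, +30, -30, -90, -150 mm.
- rail_top (a point): middle of the top face of the rack's back rail (30 mm above the worktop, 17 mm behind the rack's origin), axes as the rack's. Along the rail's centre line, over the middle of each gap, stands a white rounded spring tab, 16 mm wide across the rail and 31 mm along it, an arc of radius 24 mm rising 6 mm above the rail (36 mm above the worktop).
- end_red: red end cheek of the rack, 60x12x34 mm, fixed against one end of it (y = +190 or -190 mm in the rack's frame): the end that counting starts from. Origin: centre of its underside
- end_plain: white end cheek of the same size, fixed at the other end of the rack. Origin: centre of its underside
- tealight: the loose tealight to be pushed: green candle in a round metal cup, 38 mm across, 17 mm high, standing on the worktop in front of the rack. Origin: centre of its underside. It slides easily. Against the back of a gap its origin is at x = -14 mm in the rack's frame, and it then stands about 4 mm out of the gap's mouth
- parked_a: tealight of the same kind already in the second gap from the left (rack y = +90 mm); stays there. Origin: centre of its underside
- parked_b: tealight of the same kind already in the rightmost gap (rack y = -150 mm); stays there. Origin: centre of its underside
- mug_small: bystander: small striped cup with a handle, 63x87x52 mm, left of the work. Origin: centre of its underside
- salt_shaker: bystander: glass salt shaker with metal cap, 44 mm across, 90 mm high, right of the work. Origin: centre of its underside
- teaspoon: bystander: steel teaspoon, 132x26x9 mm, lying at the right. Origin: centre of its underside
- tab_1 (a joint): spring tab over gap 1 counted from the robot's left (rack y = +150 mm), whichever end is red: 0 up, grows as it is pressed down, 0.006 m fully down; about 0.5 N starts it, 3 N holds it fully down; springs back
- tab_2 (a joint): spring tab over gap 2 counted from the robot's left (rack y = +90 mm), whichever end is red: 0 up, grows as it is pressed down, 0.006 m fully down; about 0.5 N starts it, 3 N holds it fully down; springs back
- tab_3 (a joint): spring tab over gap 3 counted from the robot's left (rack y = +30 mm), whichever end is red: 0 up, grows as it is pressed down, 0.006 m fully down; about 0.5 N starts it, 3 N holds it fully down; springs back
- tab_4 (a joint): spring tab over gap 4 counted from the robot's left (rack y = -30 mm), whichever end is red: 0 up, grows as it is pressed down, 0.006 m fully down; about 0.5 N starts it, 3 N holds it fully down; springs back
- tab_5 (a joint): spring tab over gap 5 counted from the robot's left (rack y = -90 mm), whichever end is red: 0 up, grows as it is pressed down, 0.006 m fully down; about 0.5 N starts it, 3 N holds it fully down; springs back
- tab_6 (a joint): spring tab over gap 6 counted from the robot's left (rack y = -150 mm), whichever end is red: 0 up, grows as it is pressed down, 0.006 m fully down; about 0.5 N starts it, 3 N holds it fully down; springs back
There are look-alikes about, which are no part of the job. What is shaped like the tealight but blue is not meant. Several things look just like the end_red: the one meant starts farthest from the robot's base.

How it is judged:
By the outcome, as a careful person would: the job done as asked, in the order asked, and still so for the second after the job is handed in, with the robot touching nothing.
It also fails if it takes over 61 s, if anything falls off the work surface, if the arm or the gripper's body presses on something with over 40 N, if the wrist force passes 120 N, or if a joint passes its speed limit or range.

## Working session

There is one attempt and no reset: what is moved stays moved. The work goes in short steps, Python scripts to look and compute and a tool call to move; the robot and the scene stay as the last step left them, time stands still between calls to the robot, and variables do not carry over. Pictures are saved under pics/ and viewed, at most 10 in all, crops included, and the job is handed in when it is done.

Besides the shell and the picture viewer there is one more tool, called after "Emit:" by a JSON object that holds its "api" and its "payload", one argument or row to a line. play_rows: Moves the arm, as the interface text tells. Its arguments: {"type":"object","properties":{"targets":{"type":"array"}},"required":["targets"]}

```bash
mkdir -p pics; cat > h.py <<'E'
import numpy as np, cv2
from cell import ctrl
from scipy.spatial.transform import Rotation as R
def ext(cam,st=None):
    c=ctrl.calibration(cam)
    if 'extrinsics' in c: return c,np.array(c['extrinsics'])
    T=np.eye(4);T[:3,:3]=R.from_euler('xyz',st['tool_rot']).as_matrix();T[:3,3]=st['eef_pos']
    return c,T@np.array(c['mount'])
def cloud(cam,d,st=None):
    c,E=ext(cam,st); f=210/np.tan(np.radians(c['vfov'])/2)
    v,u=np.mgrid[:420,:560]
    P=np.stack([(u-c['cx'])/f*d,(v-c['cy'])/f*d,d],-1)
    return P@E[:3,:3].T+E[:3,3]
def save(n,im): cv2.imwrite('pics/'+n+'.png',cv2.cvtColor(im,cv2.COLOR_RGB2BGR))
E
python3 - <<'E'
from h import *
st=ctrl.read_state();print(st)
for cam in ['top','side']:
    im,d=ctrl.get_image(cam);save(cam+'0',im);np.savez(cam+'0.npz',im=im,d=d)
    X=cloud(cam,d)
    for n in ['tealight','end_red','end_plain','mug_small','salt_shaker','teaspoon','rack']:
        for r in ctrl.trace(cam,n):
            m=r['pixels']&(d>0)
            if r['confidence']>.25 and m.any():print(cam,n,round(r['confidence'],2),np.round(r['bbox']),np.round(np.median(X[m],0)),np.round(X[m].min(0)),np.round(X[m].max(0)),im[m].mean(0).round())
E
```

```text
{'clock': 0.0, 'qpos': array([ 1.15717117,  0.62931403,  0.03843788,  1.51835997, -0.02699889,
        0.99630882, -0.01999176]), 'qd': array([-0.00098945, -0.00029362,  0.00070142, -0.00013391, -0.00045371,
       -0.00060518,  0.00074087]), 'tau': array([-1.29533702e-03, -5.63394964e+01,  1.22637894e+00, -1.93446386e+01,
        1.10674641e-02,  1.03942497e-02,  1.03308406e-05]), 'eef_pos': array([ 221.3892789 , -610.52466639,  255.41234473]), 'tool_rot': array([-3.13972045e+00,  2.14955942e-05,  3.47837497e-01]), 'force': array([-0.44604024, -0.16481015, -0.62751645]), 'torque': array([0.02174863, 0.00845374, 0.02173741]), 'gripper_force': 0.0, 'width': 85.55797355234435}
top tealight 0.75 [206. 230. 222. 246.] [389. 115.  12.] [370.  96.  -8.] [409. 134.  23.] [ 25.  57. 107.]
top tealight 0.7 [250. 221. 262. 234.] [424.  10.  12.] [405.  -7.   2.] [440.  26.  19.] [ 89. 105.  79.]
top end_red 0.69 [347. 222. 356. 250.] [ 405. -222.   34.] [ 378. -233.    1.] [ 437. -216.   41.] [155.  27.  18.]
top end_plain 0.44 [185. 182. 192. 203.] [507. 184.  34.] [481. 178.  -6.] [539. 199.
[... 1141 characters left out ...]
9. 184.]
side mug_small 0.54 [228. 142. 251. 165.] [375. 312.  35.] [340. 266.  -7.] [426. 414.  57.] [158. 147. 128.]
side salt_shaker 0.81 [259. 264. 275. 301.] [ 411. -326.   52.] [ 391. -337.   -4.] [ 434. -260.   93.] [165. 151. 134.]
side salt_shaker 0.41 [271. 313. 318. 327.] [ 505. -412.    5.] [ 407. -429.   -2.] [ 532. -395.   12.] [181. 169. 151.]
side teaspoon 0.62 [270. 312. 318. 328.] [ 495. -414.    5.] [ 404. -430.   -2.] [ 535. -394.   13.] [177. 166. 147.]
side rack 0.72 [276. 169. 302. 251.] [516.  -6.  29.] [ 477. -185.   -2.] [541. 182.  41.] [168. 137.  95.]
side rack 0.34 [281. 238. 292. 246.] [ 487. -149.   11.] [ 472. -166.    5.] [ 503. -131.   18.] [122. 133.  98.]
```

```bash
python3 - <<'E'
from h import *
z=np.load('top0.npz');im,d=z['im'],z['d'];X=cloud('top',d)
save('topcrop',cv2.resize(im[160:280,110:450],None,fx=2.35,fy=2.35,interpolation=cv2.INTER_CUBIC))
s=np.load('side0.npz');save('sidecrop',cv2.resize(s['im'][120:340,210:340],None,fx=2.7,fy=2.7,interpolation=cv2.INTER_CUBIC))
E
```

```text
(no output)
```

View pics/topcrop.png

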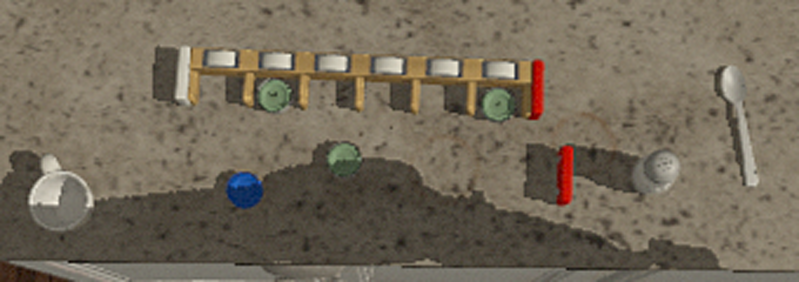

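View pics/sidecrop.png

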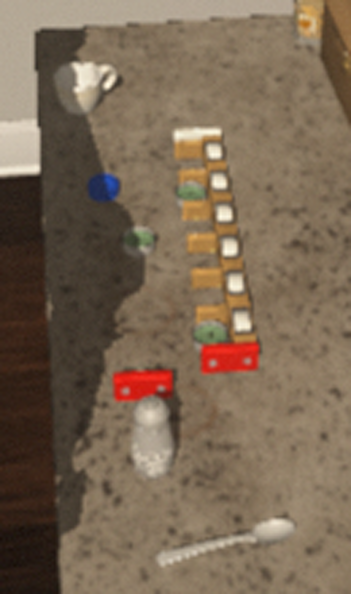

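The red cheek meant is the one attached to the rack's right end: top crop (537,90), world (503,-198), about 540 mm from the base. The look-alike at crop (566,175) is only about 464 mm away. The first three gaps counted from it are crop x = 500 (full), 443 and 388. The loose green tealight is at crop (344,158), and the blue one at (244,189) is not meant. I'll move in and look with the wrist camera.

Emit:
{"api": "play_rows", "payload": {
  "targets": [
    [1,20,-19,0,10],
    [1,41.8,-39.2,0,20],
    [1,41.8,-39.2,0,20],
    [1,41.8,-39.2,0,20],
    [1,41.8,-39.2,0,20],
    [1,41.8,-39.2,0,20],
    [1,41.8,-39.2,0,20],
    [1,41.8,-39.2,0,20],
    [1,41.8,-39.2,0,20],
    [1,41.8,-39.2,0,20]
  ]
}}

```text
clock: 1.8
eef_pos: [448.7, -163.4, 256.7]
tool_rot: [3.141, -0.001, -0.001]
force: [0.9, -0.6, 0.6]
width: 0.1
gripper_force: 0.0
```

Emit:
{"api": "play_rows", "payload": {
  "targets": [
    [1,0,0,0,0],
    [1,0,0,0,0]
  ]
}}

```text
clock: 2.0
eef_pos: [448.4, -164.0, 256.4]
tool_rot: [3.141, -0.0, 0.002]
force: [0.2, -0.3, 0.6]
width: -0.0
gripper_force: 0.0
```

```bash
python3 - <<'E'
from h import *
st=ctrl.read_state();print(st['clock'],st['eef_pos'],st['tool_rot'],st['width'],st['force'])
im,d=ctrl.get_image('wrist');save('w1',im);np.savez('w1.npz',im=im,d=d,p=st['eef_pos'],r=st['tool_rot'])
X=cloud('wrist',d,st)
for n in ['tealight','end_red','end_plain','rack','rail_top','tab_4']:
        for r in ctrl.trace('wrist',n):
            m=r['pixels']&(d>0)
            if r['confidence']>.25 and m.any():print(n,round(r['confidence'],2),np.round(r['bbox']),np.round(np.median(X[m],0)),np.round(X[m].min(0)),np.round(X[m].max(0)),im[m].mean(0).round())
E
```

```text
2.0 [ 448.40713644 -164.01327871  256.42563526] [ 3.14149968e+00 -2.61382416e-04  2.47170915e-03] -0.008188283690329947 [ 0.17364417 -0.29100154  0.62484585]
tealight 0.64 [120. 193. 155. 225.] [423.  12.  10.] [403.  -7.   1.] [441.  31.  18.] [169. 178. 156.]
tealight 0.6 [ 44. 220.  77. 246.] [389. 117.  10.] [366.  98.  -0.] [407. 148.  18.] [ 73. 108. 192.]
end_red 0.77 [313. 195. 327. 248.] [ 410. -220.   33.] [ 377. -228.    5.] [ 437. -214.   36.] [203.  73.  69.]
end_red 0.69 [248. 145. 279. 179.] [ 485. -153.   10.] [ 466. -171.    0.] [ 503. -134.   18.] [151. 170. 142.]
end_red 0.56 [291. 122. 307. 173.] [ 501. -193.   34.] [ 471. -203.    1.] [ 529. -187.   36.] [228.  79.  75.]
end_red 0.49 [ 94. 117. 118. 137.] [523.  24.  34.] [514.  10.  29.] [532.  42.  38.] [229. 226. 223.]
rack 0.59 [  0. 112. 295. 175.] [518.  -7.  30.] [ 472. -188.   -2.] [541. 177.  38.] [188. 168. 142.]
rail_top 0.91 [  1. 114. 297. 172.] [518.  -7.  31.] [ 472. -186.   -1.] [538. 175.  38.] [188. 169. 144.]
tab_4 0.91 [252. 122. 278. 142.] [ 518. -153.   35.] [ 509. -168.   30.] [ 527. -139.   38.] [235. 233. 230.]
tab_4 0.88 [144. 121. 172. 138.] [521. -35.  35.] [513. -48.  30.] [529. -19.  38.] [238. 237. 233.]
tab_4 0.76 [199. 124. 226. 136.] [520. -95.  35.] [ 512. -108.   30.] [528. -79.  38.] [238. 236. 233.]
tab_4 0.7 [ 89. 118. 120. 136.] [522.  23.  35.] [514.  11.  29.] [531.  41.  38.] [238. 236. 233.]
tab_4 0.59 [ 40. 119.  63. 134.] [525.  83.  35.] [518.  71.  29.] [533. 100.  38.] [173. 168. 160.]
tab_4 0.52 [  0. 114.  13. 134.] [526. 136.  34.] [517. 130.  30.] [535. 143.  37.] [157. 153. 146.]
```

View pics/w1.png

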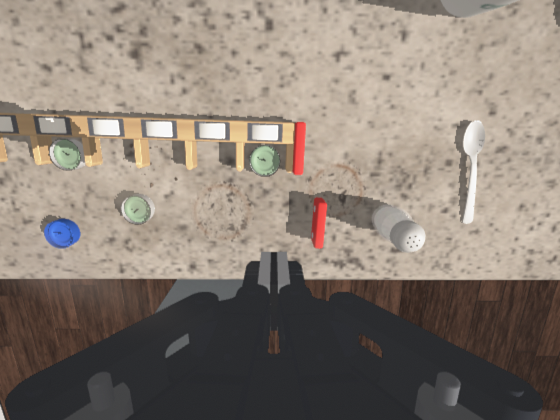

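The wrist view agrees. The rail tabs are at (265,132), (212,130) and (159,129) for gaps 1–3 from the red end, and the loose green tealight is at (137,209), world (423,12). The rack origin is about (505.4,-3.5), yaw about -0.027, so home in the third gap is about (490.6,-33).

Emit:
{"api": "play_rows", "payload": {
  "targets": [
    [1,4,1.9,4,1.5],
    [1,7,1.9,8,1.5],
    [1,7,1.9,12,1.5],
    [1,7,1.9,16,1.5],
    [1,7,1.9,18,1.5],
    [1,7,1.9,18,1.5],
    [1,7,1.9,18,1.5],
    [1,7,1.9,18,1.5]
  ]
}}

```text
clock: 3.15
eef_pos: [518.8, -185.0, 77.8]
tool_rot: [3.141, -0.003, -0.028]
force: [0.1, -0.3, -0.3]
width: 0.2
gripper_force: 0.0
```

```bash
python3 - <<'E'
from h import *
st=ctrl.read_state();print(st['clock'],st['eef_pos'],st['tool_rot'],st['force'],ctrl.finger_overhang)
E
```

```text
3.15 [ 518.81732748 -185.04272498   77.8492309 ] [ 3.14070657e+00 -2.77489378e-03 -2.81231007e-02] [ 0.10335689 -0.27589607 -0.30725346] 25.0
```

Emit:
{"api": "play_rows", "payload": {
  "targets": [
    [1,-0.1,-0.8,0.8,0],
    [1,-0.1,-1.2,1.5,0],
    [1,-0.1,-1.6,1.8,0],
    [1,-0.1,-2.0,2.05,0],
    [1,-0.1,-2.4,2.05,0],
    [1,-0.1,-2.8,2.05,0],
    [1,-0.1,-3.2,2.05,0],
    [1,-0.1,-3.2,2.05,0]
  ]
}}

```text
clock: 3.95
eef_pos: [518.0, -151.3, 56.0]
tool_rot: [-3.141, -0.0, -0.026]
force: [0.9, 0.3, 3.7]
width: -0.0
gripper_force: 1.3
```

Emit:
{"api": "play_rows", "payload": {
  "targets": [
    [1,0,-0.8,-0.03,0],
    [1,0,-1.6,-0.03,0],
    [1,0,-2.4,-0.03,0],
    [1,0,-3.2,-0.03,0],
    [1,0,-4.0,-0.03,0],
    [1,0,-4.8,-0.03,0],
    [1,0,-5.6,-0.03,0],
    [1,0,-5.6,-0.03,0]
  ]
}}

```text
clock: 4.75
eef_pos: [519.5, -94.4, 56.2]
tool_rot: [-3.14, -0.0, -0.025]
force: [1.3, 1.9, 3.4]
width: -0.2
gripper_force: 1.3
```

Over tab 2, still pressing with about 3.4 N. Continuing to tab 3, then lifting.

Emit:
{"api": "play_rows", "payload": {
  "targets": [
    [1,0,-0.8,0,0],
    [1,0,-1.6,0,0],
    [1,0,-2.4,0,0],
    [1,0,-3.2,0,0],
    [1,0,-4.0,0,0],
    [1,0,-4.8,0,0],
    [1,0,-5.6,0,0],
    [1,0,-6.1,0,0],
    [1,0,-6.1,0,0]
  ]
}}

```text
clock: 5.65
eef_pos: [521.2, -34.0, 56.3]
tool_rot: [-3.141, -0.0, -0.026]
force: [-0.6, 2.2, 1.0]
width: -0.1
gripper_force: 1.3
```

Emit:
{"api": "play_rows", "payload": {
  "targets": [
    [1,0,-0.6,0,0],
    [1,0,-1.2,0,0],
    [1,0,-1.4,0,0],
    [1,0,-1.4,-2,0],
    [1,0,-1.4,-5,0],
    [1,0,-1.4,-8,0],
    [1,0,-1.4,-8,0],
    [1,0,-1.4,-8,0]
  ]
}}

```text
clock: 6.45
eef_pos: [521.3, -20.8, 136.4]
tool_rot: [-3.141, -0.001, -0.027]
force: [1.0, -0.1, -0.9]
width: 0.2
gripper_force: 0.0
```

Emit:
{"api": "play_rows", "payload": {
  "targets": [
    [0.81,-3,-1.5,0,8],
    [0.81,-6,-3,0,16],
    [0.81,-9,-4.5,0,24],
    [0.81,-12,-5.9,0,32],
    [0.81,-12,-5.9,1,40],
    [0.81,-12,-5.9,3,48],
    [0.81,-12,-5.9,5,54],
    [0.81,-12,-5.9,5,54],
    [0.81,-12,-5.9,5,54]
  ]
}}

```text
clock: 7.35
eef_pos: [402.5, 40.5, 85.5]
tool_rot: [3.14, -0.0, -0.968]
force: [0.1, 0.5, -0.2]
width: 16.3
gripper_force: 0.0
```

```bash
python3 - <<'E'
from h import *
st=ctrl.read_state();print(st['clock'],st['eef_pos'],st['tool_rot'],st['width'],st['force'])
im,d=ctrl.get_image('top');X=cloud('top',d)
for r in ctrl.trace('top','tealight'):
    m=r['pixels']&(d>0)
    print(round(r['confidence'],2),(X[m].min(0)+X[m].max(0))/2,im[m].mean(0).round())
im,d=ctrl.get_image('wrist');save('w2',im)
E
```

```text
7.35 [402.48420563  40.48461377  85.48951126] [ 3.13966080e+00 -2.97657688e-04 -9.67784397e-01] 16.348101203746765 [ 0.06421163  0.47456808 -0.20234358]
0.5 [389.59448236 112.84095547  10.33567501] [ 26.  60. 111.]
0.47 [523.40907593 -34.40330762  35.16843555] [159. 155. 140.]
```

View pics/w2.png

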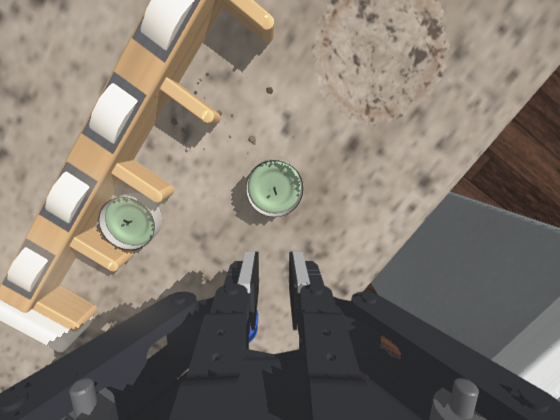

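Emit:
{"api": "play_rows", "payload": {
  "targets": [
    [0.81,0,0,2,0],
    [0.81,0,0,4,0],
    [0.81,0,0,5.4,0],
    [0.81,0,0,5.4,0],
    [0.81,0,0,5.4,0],
    [0.81,0,0,5.4,0]
  ]
}}

```text
clock: 8.1
eef_pos: [411.8, 41.9, 42.1]
tool_rot: [3.128, 0.008, -0.973]
force: [-0.1, -0.1, -1.0]
width: 16.4
gripper_force: 0.0
```

The arm's minimum reach cut that descent short, so I won't use the diagonal push. The new plan is to push in -y with a yaw of -90°, then straddle the tealight with the rear finger behind it to gain x, then finish with the closed cradle from behind.

Emit:
{"api": "play_rows", "payload": {
  "targets": [
    [0.81,0,0,-2,0],
    [0.81,0,0,-4,0],
    [0.81,0.07,-1.4,-4,8],
    [0.81,0.07,-1.4,-4,16],
    [0.81,0.07,-1.4,-4,24],
    [0.81,0.07,-1.4,-4,32],
    [0.81,0.07,-1.4,-4,34.4],
    [0.81,0.07,-1.4,-4,34.4]
  ]
}}

```text
clock: 8.9
eef_pos: [424.1, 49.4, 81.7]
tool_rot: [3.125, -0.001, -1.572]
force: [-0.0, -0.0, 0.0]
width: 16.1
gripper_force: 0.0
```

```bash
python3 - <<'E'
from h import *
st=ctrl.read_state();print(st['clock'],st['eef_pos'],st['tool_rot'],st['width'],st['force'])
im,d=ctrl.get_image('wrist');X=cloud('wrist',d,st)
for r in ctrl.trace('wrist','tealight'):
    m=r['pixels']&(d>0)
    print(round(r['confidence'],2),(X[m].min(0)+X[m].max(0))/2,np.median(X[m],0),im[m].mean(0).round())
E
```

```text
8.9 [424.11643208  49.42599554  81.66481651] [ 3.12495896e+00 -9.05084566e-04 -1.57200231e+00] 16.099451400744517 [-0.01514236 -0.01832438  0.01177452]
0.65 [421.57561403  14.66089686   8.47575171] [422.14257537  12.71884002  10.51597533] [149. 166. 141.]
```

Emit:
{"api": "play_rows", "payload": {
  "targets": [
    [0.81,0,0.1,2,0],
    [0.81,0,0.1,4,0],
    [0.81,0,0.1,5,0],
    [0.81,0,0.1,5,0],
    [0.81,0,0.1,5,0]
  ]
}}

```text
clock: 9.5
eef_pos: [422.4, 48.7, 31.4]
tool_rot: [3.124, -0.002, -1.571]
force: [0.7, 0.6, 1.0]
width: 16.7
gripper_force: 0.0
```

Emit:
{"api": "play_rows", "payload": {
  "targets": [
    [0.81,0.7,0,0,0],
    [0.81,1.4,0,0,0],
    [0.81,2.1,-0.1,0,0],
    [0.81,2.8,-0.2,0,0],
    [0.81,3.5,-0.3,0,0],
    [0.81,4.2,-0.4,0,0],
    [0.81,4.8,-0.5,0,0],
    [0.81,5.4,-0.5,0,0],
    [0.81,5.4,-0.5,0,0]
  ]
}}

```text
clock: 10.4
eef_pos: [427.3, -6.0, 31.2]
tool_rot: [3.124, -0.002, -1.572]
force: [-0.5, 0.8, 0.5]
width: 16.5
gripper_force: 0.0
```

Emit:
{"api": "play_rows", "payload": {
  "targets": [
    [0.81,-1,0,0,0],
    [0.81,-1,0,-2,0],
    [0.81,-1,0,-5,0],
    [0.5,-1,0,-8,0],
    [0.5,-1,0,-8,0],
    [0.5,-1,0,-8,0]
  ]
}}

```text
clock: 11.0
eef_pos: [428.8, 6.9, 111.3]
tool_rot: [3.125, -0.001, -1.568]
force: [-0.3, 0.3, -0.2]
width: 42.7
gripper_force: 0.0
```

```bash
python3 - <<'E'
from h import *
st=ctrl.read_state();print(st['clock'],st['eef_pos'],st['tool_rot'],st['width'],st['force'])
im,d=ctrl.get_image('wrist');X=cloud('wrist',d,st);save('w3',im)
for r in ctrl.trace('wrist','tealight'):
    m=r['pixels']&(d>0)
    print(round(r['confidence'],2),r['bbox'],(X[m].min(0)+X[m].max(0))/2,np.median(X[m],0),im[m].mean(0).round())
E
```

```text
11.0 [428.81567534   6.850555   111.27991158] [ 3.12485241e+00 -9.05395201e-04 -1.56782605e+00] 42.665228308351544 [-0.33188513  0.28769165 -0.23162451]
0.78 [247.5, 144.2, 303.7, 198.3] [425.41150098 -34.28469752   8.87856126] [426.47761008 -34.3113426   10.44476787] [149. 166. 140.]
0.56 [295.4, 320.0, 327.3, 350.2] [400.57076895  63.43207337  79.75434975] [393.32746345 111.26070312   9.66145136] [ 59.  99. 186.]
```

View pics/w3.png

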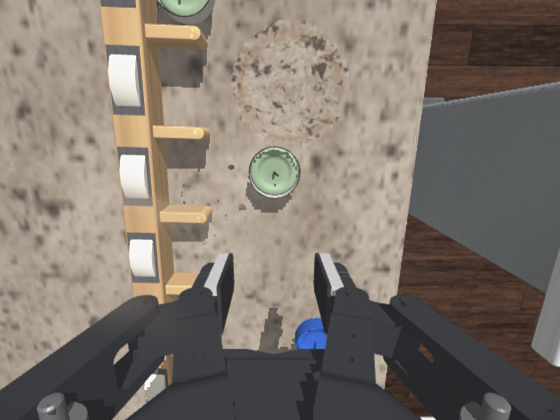

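Emit:
{"api": "play_rows", "payload": {
  "targets": [
    [0.4,2,0.1,0,0],
    [0.4,4.1,0.1,0,0],
    [0.4,4.1,0.1,2,0],
    [0.4,4.1,0.1,4,0],
    [0.4,4.1,0.1,6,0],
    [0.4,4.1,0.1,7.5,0],
    [0.4,4.1,0.1,8.3,0],
    [0.4,4.1,0.1,8.3,0]
  ]
}}

```text
clock: 11.9
eef_pos: [424.6, -35.6, 26.5]
tool_rot: [3.12, -0.0, -1.571]
force: [0.2, -0.0, -0.1]
width: 51.1
gripper_force: 0.0
```

Emit:
{"api": "play_rows", "payload": {
  "targets": [
    [0.4,0,-0.5,0,0],
    [0.4,0,-1,0,0],
    [0.4,0,-1.5,0,0],
    [0.4,0,-2,0,0],
    [0.4,0,-2.5,0,0],
    [0.4,0,-3,0,0],
    [0.4,0,-3.5,0,0],
    [0.4,0,-3.6,0,0],
    [0.4,0,-3.6,0,0]
  ]
}}

```text
clock: 12.8
eef_pos: [462.4, -35.9, 27.5]
tool_rot: [3.124, -0.002, -1.57]
force: [0.9, -0.4, -0.6]
width: 51.2
gripper_force: 0.0
```

Emit:
{"api": "play_rows", "payload": {
  "targets": [
    [0.4,0,0.2,0,0],
    [0.4,0,0.2,-2,0],
    [0.4,0,0.2,-5,0],
    [0.4,0,0.2,-8,0],
    [0.81,0,4.0,-8,-8],
    [0.81,0,4.0,-8,-16],
    [0.81,0,4.0,-8,-24],
    [0.81,0,4.0,-8,-32],
    [0.81,0,4.0,-8,-40],
    [0.81,0,4.0,-8,-48]
  ]
}}

```text
clock: 13.8
eef_pos: [423.1, -35.8, 108.3]
tool_rot: [3.129, 0.012, -0.727]
force: [-1.2, -0.0, 0.9]
width: 16.3
gripper_force: 0.0
```

Emit:
{"api": "play_rows", "payload": {
  "targets": [
    [0.81,0,0,0,-8],
    [0.81,0,0,0,-16],
    [0.81,0,0,0,-24],
    [0.81,0,0,0,-32],
    [0.81,0,0,0,-40.4],
    [0.81,0,0,0,-40.4]
  ]
}}

```text
clock: 14.4
eef_pos: [423.2, -35.9, 108.4]
tool_rot: [3.14, 0.018, -0.027]
force: [0.7, -0.6, -0.0]
width: 16.1
gripper_force: 0.0
```

```bash
python3 - <<'E'
from h import *
st=ctrl.read_state();print(st['clock'],st['eef_pos'],st['tool_rot'],st['width'],st['force'])
im,d=ctrl.get_image('wrist');X=cloud('wrist',d,st);save('w4',im)
for r in ctrl.trace('wrist','tealight'):
    m=r['pixels']&(d>0)
    print(round(r['confidence'],2),r['bbox'],(X[m].min(0)+X[m].max(0))/2,np.median(X[m],0),im[m].mean(0).round())
E
```

```text
14.4 [423.15669931 -35.86142734 108.35790679] [ 3.13999774  0.01768234 -0.02739306] 16.050279735203592 [ 0.67126798 -0.58966176 -0.04543498]
0.9 [246.4, 154.0, 296.5, 207.1] [455.4062878  -34.54885776   8.81640541] [455.13228142 -34.93687783  10.50474472] [145. 162. 137.]
0.68 [60.8, 243.8, 115.2, 293.1] [387.89497203 117.36179519   9.20185676] [388.76815113 117.05845904  10.43545056] [ 82. 106. 178.]
```

View pics/w4.png

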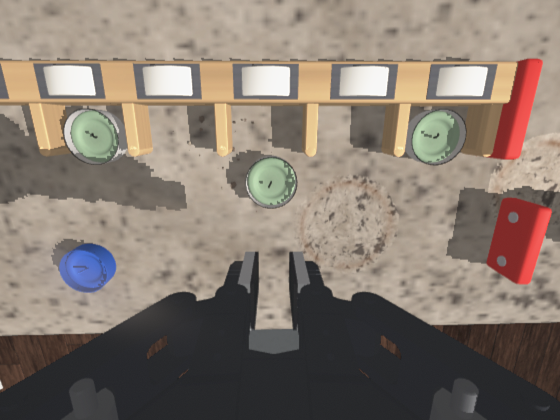

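Emit:
{"api": "play_rows", "payload": {
  "targets": [
    [0.81,-0.2,-0.1,0,0],
    [0.81,-0.2,-0.1,2,0],
    [0.81,-0.2,-0.1,4,0],
    [0.81,-0.2,-0.1,6,0],
    [0.81,-0.2,-0.1,7,0],
    [0.81,-0.2,-0.1,7.5,0],
    [0.81,-0.2,-0.1,7.6,0],
    [0.81,-0.2,-0.1,7.6,0]
  ]
}}

```text
clock: 15.3
eef_pos: [420.9, -34.6, 32.7]
tool_rot: [3.139, 0.018, -0.032]
force: [-0.7, -0.9, -0.7]
width: 16.1
gripper_force: 0.0
```

Emit:
{"api": "play_rows", "payload": {
  "targets": [
    [0.81,0.5,0,0,0],
    [0.81,1,-0.05,0,0],
    [0.81,1.5,-0.1,0,0],
    [0.81,2,-0.1,0,0],
    [0.81,2.5,-0.15,0,0],
    [0.81,3,-0.2,0,0],
    [0.81,3.5,-0.2,0,0],
    [0.81,3.7,-0.2,0,0],
    [0.81,3.8,-0.2,0,0],
    [0.81,3.8,-0.2,0,0]
  ]
}}

```text
clock: 16.3
eef_pos: [458.8, -33.9, 32.0]
tool_rot: [3.139, 0.019, -0.028]
force: [-0.4, 0.4, 0.1]
width: 16.5
gripper_force: 0.0
```

Emit:
{"api": "play_rows", "payload": {
  "targets": [
    [0.81,0.1,0,0,0],
    [0.81,0.2,0,0,0],
    [0.81,0.3,0,0,0],
    [0.81,0.3,0,0,0]
  ]
}}

```text
clock: 16.7
eef_pos: [462.0, -34.0, 32.0]
tool_rot: [3.139, 0.018, -0.028]
force: [0.1, 0.1, -0.9]
width: 16.0
gripper_force: 0.0
```

No contact force yet, so I'll creep on.

Emit:
{"api": "play_rows", "payload": {
  "targets": [
    [0.81,0.1,0,0,0],
    [0.81,0.15,0,0,0],
    [0.81,0.2,0,0,0],
    [0.81,0.2,0,0,0]
  ]
}}

```text
clock: 17.1
eef_pos: [463.8, -34.0, 31.9]
tool_rot: [3.139, 0.018, -0.027]
force: [0.3, 0.2, 0.4]
width: 16.2
gripper_force: 0.0
```

Emit:
{"api": "play_rows", "payload": {
  "targets": [
    [0.81,0.1,0,0,0],
    [0.81,0.1,0,0,0]
  ]
}}

```text
clock: 17.3
eef_pos: [464.2, -34.0, 31.9]
tool_rot: [3.14, 0.019, -0.028]
force: [-1.1, -0.0, 0.9]
width: 16.5
gripper_force: 0.8
```

```bash
python3 - <<'E'
from h import *
st=ctrl.read_state();print(st['clock'],st['eef_pos'],st['force'])
im,d=ctrl.get_image('wrist');X=cloud('wrist',d,st);save('w5',cv2.resize(im[60:300,140:420],None,fx=2.4,fy=2.4))
for n in ['tealight','tab_3']:
  for r in ctrl.trace('wrist',n):
    m=r['pixels']&(d>0)
    print(n,round(r['confidence'],2),r['bbox'],(X[m].min(0)+X[m].max(0))/2,X[m].max(0),im[m].mean(0).round())
E
```

```text
17.3 [464.24255583 -33.99430557  31.86661013] [-1.13638475 -0.00510905  0.9174429 ]
tealight 0.75 [231.8, 193.8, 314.6, 256.9] [485.16799676 -34.21439336   8.6451569 ] [506.50112399 -12.93542907  18.38905911] [133. 147. 125.]
tealight 0.67 [0.5, 354.5, 53.5, 392.0] [396.4324999  123.02821949   8.34249002] [407.6802576  142.44430177  16.74451532] [ 48.  78. 145.]
tab_3 0.94 [79.9, 142.5, 157.5, 184.6] [522.7890668   26.24816896  33.78325714] [531.31884405  41.32016956  37.98618394] [235. 233. 228.]
tab_3 0.86 [232.6, 144.1, 307.8, 188.8] [521.11383868 -33.83561242  33.71633069] [529.43548743 -19.03918091  37.96516197] [235. 233. 228.]
tab_3 0.61 [377.3, 143.3, 456.6, 186.1] [519.47775058 -93.7631031   33.85911972] [527.79359579 -78.76380213  37.90841061] [232. 230. 224.]
tab_3 0.58 [2.9, 145.8, 7.9, 183.4] [523.73635653  72.71352057  31.57903562] [531.12621642  74.93774634  34.10459682] [154. 149. 142.]
```

View pics/w5.png

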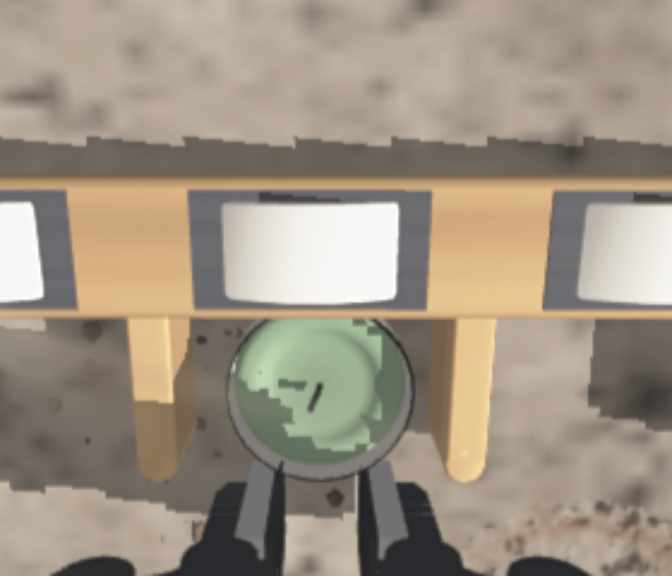

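Emit:
{"api": "play_rows", "payload": {
  "targets": [
    [0.81,0.05,0,0,0],
    [0.81,0.1,0,0,0],
    [0.81,0.1,0,0,0],
    [0.81,0.1,0,0,0]
  ]
}}

```text
clock: 17.85
eef_pos: [464.5, -34.0, 31.8]
tool_rot: [3.14, 0.021, -0.028]
force: [-6.0, -0.8, 2.6]
width: 16.1
gripper_force: 2.4
```

Force has risen to 6 N with no further travel, so the tealight is home. Backing off.

Emit:
{"api": "play_rows", "payload": {
  "targets": [
    [0.81,-0.5,0,0,0],
    [0.81,-1.5,0,0,0],
    [0.81,-1.5,0,-3,0],
    [0.81,-1.5,0,-7,0],
    [0.81,-1.5,0,-9,0],
    [0.81,-1.5,0,-9,0],
    [0.81,-1.5,0,-9,0]
  ]
}}

```text
clock: 18.55
eef_pos: [453.4, -33.2, 122.3]
tool_rot: [3.14, 0.016, -0.027]
force: [-0.1, 0.5, -0.7]
width: 15.7
gripper_force: 0.0
```

```bash
python3 - <<'E'
from h import *
st=ctrl.read_state();print(st['clock'],st['eef_pos'],st['force'])
im,d=ctrl.get_image('wrist');X=cloud('wrist',d,st);save('w6',im)
for r in ctrl.trace('wrist','tealight'):
    m=r['pixels']&(d>0)
    print(round(r['confidence'],2),r['bbox'],(X[m].min(0)+X[m].max(0))/2,np.median(X[m],0),im[m].mean(0).round())
E
```

```text
18.55 [453.41543347 -33.1625137  122.34632336] [-0.10863681  0.46316002 -0.70447496]
0.74 [250.4, 149.1, 299.0, 193.8] [490.2562102  -34.42979276   8.93656748] [490.11556071 -34.38059245  10.50398793] [141. 159. 133.]
0.55 [81.9, 271.1, 132.8, 312.2] [388.20088057 121.61884214   8.63019176] [388.82407064 116.93537754  10.44353729] [ 84. 104. 172.]
```

View pics/w6.png

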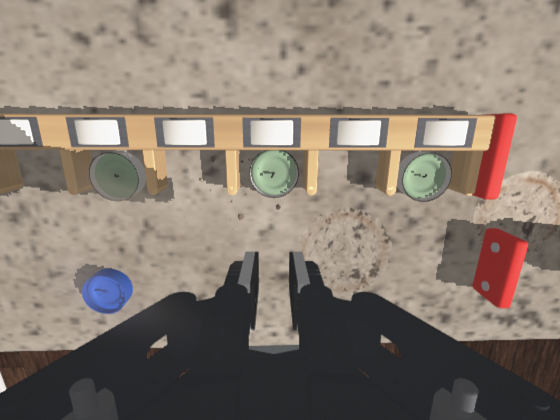

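The tealight sits home in the third gap at (274,173), level with the parked ones at (118,175) and (425,175). Nothing else has moved and the arm is clear.

```bash
python3 -c "
from cell import ctrl
print(ctrl.finish_job())"
```

```text
the job is handed in; nothing more can be done
None
```

I ran the fingertip over tabs 1, 2 and 3 from the red end, lifting before the fourth. The green tealight is pushed home in the third gap and the job is handed in at about 18.6 s of the 61 s allowed. No verdict came back.

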